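# Hang the wide mail basket on both hooks

## Robot

A 6-joint arm with a two-finger parallel gripper is mounted at the origin on the work surface. World frame = base frame: x ahead of the robot, y to its left, z up, the work surface at z = 0. Lengths are in m, angles in rad, forces in N, time in s.
With the tool pointing down it reaches from about 0.3 to 1 m from the base axis. Payload 5.1 kg.
Tool frame: the origin (TCP) lies midway between the tips of the shut fingers; the grasp point (between the pads) lies 19 mm behind it; z points along the fingers, y is the line along which they close (so a half turn about z gives the same grasp; the last joint's range is limited). The gripper opens to 95 mm and grips with 3 to 60 N. Pads are 20 mm wide; open, the fingers measure 119 mm over their backs; the gripper's body (75 mm by 180 mm) begins 59 mm behind the grasp point.
Start: joints at [-0.083, 0.124, 1.65, -0, 1.367, -0.083], TCP at [0.65, -0, 0.215] pointing down, gripper open.
Joint ranges: [-2.61, 2.61], [-1.02, 2.33], [0.03, 2.71], [-1.35, 4.49], [0.32, 2.68], [-2.91, 2.91]. Speed limits (rad/s): [2.57, 2.57, 3.14, 3.14, 3.14, 3.14].

## Interface

Orientations are given as [roll, pitch, yaw] about the fixed x, y, z axes, in that order (R = Rz(yaw) Ry(pitch) Rx(roll)).
In Python, from rig import status, optics, workorder gives the robot as it stands.
- The arm moves only by the tool jog_arm, never from a script. Its argument "commands" is a list of rows, each an object with "gripper": the gripper command: -1 is fully open, 1 is shut, values between are in proportion; "travel": the shift along the tool's x, y, z in m, a list of three; "turn": the turn about the tool's z in rad. In form: [{"gripper": gripper, "travel": [tx, ty, tz], "turn": turn}, ...]. A call has exactly 10 rows; each row is the pose to reach, as a shift and turn from the pose commanded when the call began, along the tool's axes at that moment; what a row does not reach only later rows make up. A row lasts 1/10 s, in which the tool goes at most 50 mm and 8.59 degrees, less where a joint would pass 70% of its speed; a pose out of reach is approached as far as the arm can. A call with a gripper value outside its range is refused whole. The fingers move at their own pace and stop on an object; the grip force is fixed at half the most. Time passes only in rows, so rows that repeat a pose let the fingers close, or fill a call up. It gives the time, the measured TCP pose, the force, the opening and the grip force at its end, in the units of the state.
- status.sense(): the state, without advancing time (a new reading comes with each control period).
- optics.grab_frame(name): name is "scene" or "side" or "wrist"; returns a dict with "image" (480x640x3 uint8, blue, green, red), "intrinsics" (3x3 intrinsics, pixels), "origin" and "orientation" of the camera in the world. Camera axes: x right, y down, z forward; pixel columns grow to the right and rows downward; lengths in m; the calibration is good to about 2 mm. A picture is of the moment at which its call begins. There is no depth.
- workorder.close_job(): hands the job in; it is judged then, once.
The state is a dict: "clock": time; "joint_pos": joint angles; "qd": joint speeds; "joint_efforts": joint torques, N m; "tcp_pos": TCP position; "eef_rot": TCP orientation; "contact_force": force on the tool from outside, world axes, zero at the start; "ft_torque": the same for the moment, N m; "gripper_width": finger opening in m; "grip_force": force on a finger pad.
Only numpy, scipy, OpenCV 4.12 (cv2) and the standard library are available. Lean on these libraries where they do the work, as an engineer would, in place of code of your own. Each camera call takes 0.05 s, during which the arm holds its last target. There are 200 camera calls.

## Task

Take the wide metal mail basket by its wooden grip and hang it on the two-hook stand: in from the open front, under the tongues, its rail down in both notches. Before letting go, keep hold until you feel that both hooks carry it, and never press or knock it against the stand with 20 N or more. Leave it hanging still, and everything else on the console where it is.

Things in the scene. Friction and masses are not known exactly. Their poses are not given: they have to be found in the camera images.
- basket_grip (a point): Centre of the basket's oak grip block: 24 thick (x) x 70 long (y) x 44 mm tall, 133 mm above the basket's underside. A shoulder 52 wide (x) x 6 mm lies below it, top 22 mm below this point; under that runs a round steel rail, 10 mm diameter, 320 mm long along y, axis 33 mm below this point. Starts upright, 0.32 to 0.52 kg, the same either way round.
- rail_end_L: Bare end of the basket's rail on its +y side; origin on the rail axis 137 mm to +y of the grip, where a hook is to carry it; the rail goes on 23 mm further. Two narrow uprights 103 mm either side of the grip join the rail to the open sheet-steel basket below, 60 (x) x 210 (y) x 55 mm tall.
- rail_end_R: The like end of the rail, origin on its axis 137 mm to -y of the grip.
- stand: Fixed stand, rigid. Origin at console level, midway between the notches; the hooks' open front faces its -x. Posts 225 mm tall at x = +25, y = +-137 mm; foot 120 x 340 x 18 mm. The 12 mm wide hooks on the posts are clamped at a height up to 15 mm above or below nominal (both together), and each up to 3 mm off besides: NOT measured, heights given are nominal; feel for them.
- notch_mid (a point): Midway between the two notches, at the nominal height of a seated rail's axis (170 mm, true height 152 to 188); stand axes. Each notch is 18 mm wide in x (-9 to +9 mm from here), floor nominally 165 mm high, with a back wall on its +x side. Above it is a tongue, underside nominally 193, top 198 mm high, reaching from the back wall forward to x = -14 mm, so the rail cannot come in from above.
- ledge_mid (a point): Midway between the flat ledges in front of the notches, 31 mm to -x of notch_mid, at the nominal height of the axis of a rail lying on them (178 mm). Each ledge spans stand x = -46 to -9 mm, top nominally 173 mm high, with a rounded nose to -55. The rail can be set down here, clear of the tongues, and slid to +x until it drops 8 mm into the notches.
- coaster: Bystander: slate coaster 100 x 100 x 8 mm, loose; origin under its centre.
- carkey: Bystander: car key 77 x 32 x 12 mm lying on the coaster, loose.
- thermometer: Bystander: standing stainless thermometer dial, 60 mm diameter, 64 mm tall, loose.
- fob: Bystander: plastic parcel fob 60 x 28 x 10 mm, loose.
- trinket: Bystander: ceramic trinket box 85 x 110 x 60 mm with closed lid, fixed; origin under its centre. Behind it, at the far edge of the console, stands a fixed clear mail organizer up to 220 mm tall.

How it is judged:
By the outcome, as a careful person would: the job done as asked, in the order asked, and still so for the second after the job is handed in, with the robot touching nothing.
It also fails if it takes over 64 s, if anything falls off the work surface, if the arm or the gripper's body presses on something with over 40 N, if the wrist force passes 120 N, or if a joint passes its speed limit or range.

## Working session

There is one attempt and no reset: what is moved stays moved. The work goes in short steps, Python scripts to look and compute and a tool call to move; the robot and the scene stay as the last step left them, time stands still between calls to the robot, and variables do not carry over. Pictures are saved under pics/ and viewed, at most 10 in all, crops included, and the job is handed in when it is done.

Besides the shell and the picture viewer there is one more tool, called after "Call:" as name(argument=value, ...) on one line, values as JSON. jog_arm: Moves the arm, as the interface text tells. Its arguments: {"type":"object","properties":{"commands":{"type":"array","items":{"type":"object","properties":{"gripper":{"type":"number"},"travel":{"type":"array","items":{"type":"number"}},"turn":{"type":"number"}}}}},"required":["commands"]}

```bash
ls; mkdir -p pics; python3 - <<'E'
from rig import status, optics
import cv2, numpy as np
print(status.sense())
for n in ["scene","side","wrist"]:
    f=optics.grab_frame(n); cv2.imwrite(f"pics/{n}0.png",f["image"]); 
    np.savez(f"{n}0.npz",**{k:np.array(f[k]) for k in f})
    print(n,f["intrinsics"],f["origin"],f["orientation"])
E
```

```text
pics
{'clock': 0.0, 'joint_pos': array([-8.25979561e-02,  1.24486824e-01,  1.65165208e+00, -3.18280080e-05,
        1.36749486e+00, -8.26037101e-02]), 'qd': array([ 0.00071611,  0.00072211, -0.00110531,  0.00220675,  0.00016335,
       -0.00038746]), 'joint_efforts': array([-6.25927078e-04, -4.17603564e+01, -3.59935069e+01,  7.73367751e-02,
        4.92534391e-02, -1.75303944e-04]), 'tcp_pos': array([6.49365336e-01, 1.56637861e-05, 2.13411839e-01]), 'eef_rot': array([-3.13955593e+00, -1.37358534e-04,  1.57080840e+00]), 'contact_force': array([ 0.32648681, -0.2023028 , -0.43644601]), 'ft_torque': array([-0.02595328, -0.04485723, -0.03724014]), 'grip_force': 0.0, 'gripper_width': 0.09526356667929337}
scene [[505.06729374   0.         329.46957388]
 [  0.         505.06729374 235.59483597]
 [  0.           0.           1.        ]] [ 0.90176822 -0.50793934  0.93492943] [-2.4437285   0.01817868  0.52844837]
side [[536.74868363   0.         333.31189896]
 [  0.         536.74868363 238.72104393]
 [  0.           0.           1.        ]] [ 0.19197592 -0.82229045  0.66733306] [-2.08174711 -0.01406073 -0.34865721]
wrist [[412.29138368   0.         319.74154053]
 [  0.         412.29138368 235.81365771]
 [  0.           0.           1.        ]] [0.64851048 0.06637902 0.38446791] [2.89913293e+00 2.88390822e-03 4.50427521e-04]
```

View pics/scene0.png

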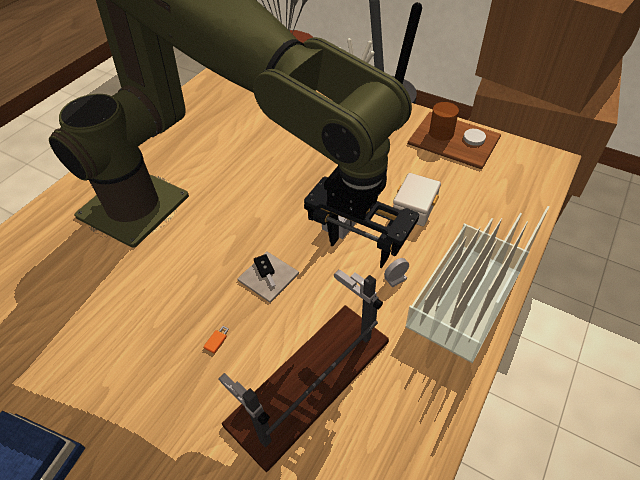

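View pics/side0.png

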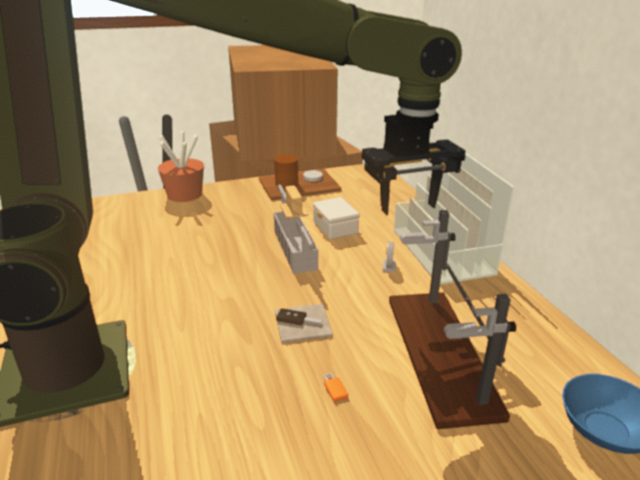

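The scene view shows the stand at (305,390), its hooks opening to the image's upper left, and the basket hidden behind the arm. The side view shows the basket at (296,235) with its oak grip at (292,200), and the hook tips at (405,238) and (450,330).

```bash
python3 - <<'E'
import cv2
s=cv2.imread("pics/side0.png"); w=cv2.imread("pics/wrist0.png"); c=cv2.imread("pics/scene0.png")
a=cv2.resize(s[170:290,250:350],None,fx=3.5,fy=3.5,interpolation=cv2.INTER_CUBIC)
b=cv2.resize(s[200:430,380:520],None,fx=2.6,fy=2.6,interpolation=cv2.INTER_CUBIC)
import numpy as np
o=np.zeros((600,800,3),np.uint8); o[:420,:350]=a; o[:598,360:724]=b
cv2.imwrite("pics/sidecrop.png",o)
cv2.imwrite("pics/scenecrop.png",cv2.resize(c[260:480,200:400],None,fx=2.7,fy=2.7,interpolation=cv2.INTER_CUBIC))
E
```

```text
(no output)
```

View pics/wrist0.png

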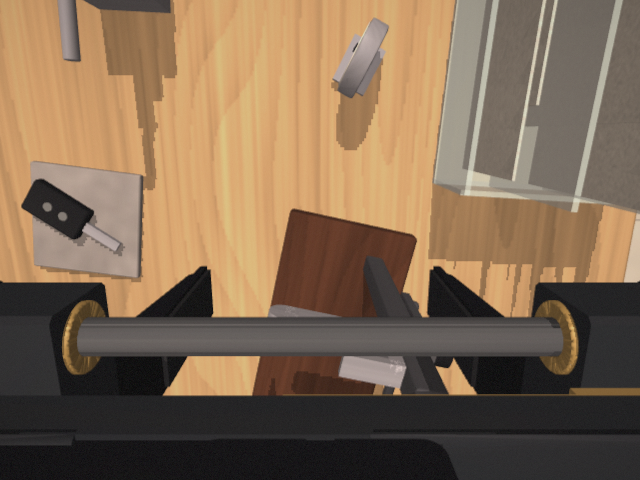

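View pics/sidecrop.png

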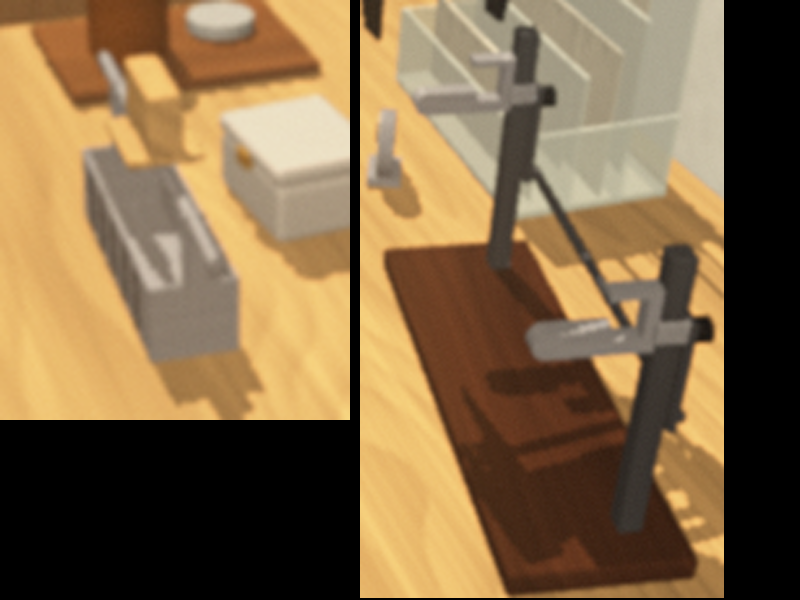

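View pics/scenecrop.png

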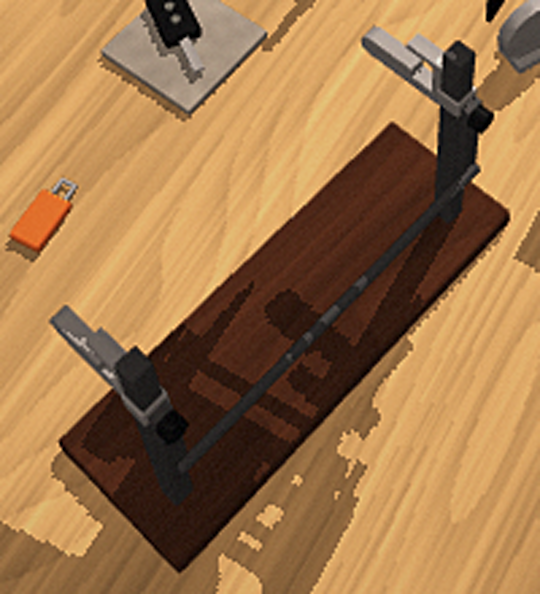

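The wrist view shows the foot's far end at (290,210)-(415,238) and only a corner of the basket at top left. The crops show the foot corners, post tops and hooks clearly, plus the basket rim and the grip block. Next I'll cast rays.

```bash
cat > h.py <<'E'
import numpy as np, cv2
from scipy.spatial.transform import Rotation as R
def cam(f): return np.array(f["intrinsics"]),np.array(f["origin"]),R.from_euler("xyz",f["orientation"]).as_matrix()
def ray(f,p):
    K,o,M=cam(f); d=M@np.linalg.inv(K)@[p[0],p[1],1]; return o,d/np.linalg.norm(d)
def plane(f,p,z):
    o,d=ray(f,p); return o+d*(z-o[2])/d[2]
def tri(fs,ps):
    A=np.zeros((3,3));b=np.zeros(3);L=[ray(f,p) for f,p in zip(fs,ps)]
    for o,d in L: P=np.eye(3)-np.outer(d,d);A+=P;b+=P@o
    X=np.linalg.solve(A,b); return X,[np.linalg.norm((np.eye(3)-np.outer(d,d))@(X-o))*1e3 for o,d in L]
def proj(f,X):
    K,o,M=cam(f); v=K@(M.T@(np.array(X)-o)); return v[:2]/v[2]
E
python3 - <<'E'
from h import *
np.set_printoptions(precision=4,suppress=True)
S,D,W=[np.load(n+"0.npz") for n in ("scene","side","wrist")]
sc=lambda x,y:(200+(x+.5)/2.7-.5,260+(y+.5)/2.7-.5)
sd=lambda x,y:(380+(x-360+.5)/2.6-.5,200+(y+.5)/2.6-.5)
sb=lambda x,y:(250+x/3.5,170+y/3.5)
print("foot scene",*[plane(S,sc(*p),.018) for p in [(62,441),(392,124),(510,214),(181,560)]])
print("foot side",*[plane(D,sd(*p),.018) for p in [(387,252),(525,243),(693,567),(510,582)]])
print("foot wrist",*[plane(W,p,.018) for p in [(291,210),(415,236)]])
print("posts scene",*[plane(S,sc(*p),.225) for p in [(458,50),(138,362)]])
print("posts side",*[plane(D,sd(*p),.225) for p in [(525,33),(679,252)]])
print("tips tri", tri((S,D),(sc(370,38),sd(418,97))), tri((S,D),(sc(60,320),sd(533,330))))
print("grip top side", *[plane(D,sb(*p),.155) for p in [(130,58),(160,55),(181,88),(140,92)]])
print("basket rim z.055 ", *[plane(D,sb(*p),.055) for p in [(85,150),(152,288),(238,274)]])
E
```

```text
foot scene [ 0.5545 -0.3306  0.018 ] [ 0.6258 -0.0035  0.018 ] [ 0.7408 -0.0286  0.018 ] [ 0.6671 -0.3526  0.018 ]
foot side [ 0.6242 -0.0058  0.018 ] [ 0.7356 -0.0306  0.018 ] [ 0.6593 -0.3602  0.018 ] [ 0.5495 -0.334   0.018 ]
foot wrist [ 0.6216 -0.0003  0.018 ] [ 0.7347 -0.0243  0.018 ]
posts scene [ 0.6977 -0.0489  0.225 ] [ 0.6422 -0.3163  0.225 ]
posts side [ 0.6953 -0.0536  0.225 ] [ 0.6382 -0.3179  0.225 ]
tips tri (array([ 0.625 , -0.0352,  0.174 ]), [np.float64(1.5307668648609736), np.float64(1.5307668648609436)]) (array([ 0.5661, -0.3018,  0.1747]), [np.float64(3.4852650738286153), np.float64(3.4852650738285864)])
grip top side [0.4937 0.3048 0.155 ] [0.5142 0.3033 0.155 ] [0.5121 0.2479 0.155 ] [0.4851 0.2503 0.155 ]
basket rim z.055  [0.4768 0.3756 0.055 ] [0.4679 0.1716 0.055 ] [0.5253 0.1709 0.055 ]
```

The stand is at about (0.644,-0.180) with yaw ≈ -0.21, and the grip at about (0.501,0.275) with yaw ≈ -0.04. I'll move nearer the basket for a wrist look.

Call:
jog_arm(commands=[{"gripper":-1,"travel":[0.01,-0.015,-0.02],"turn":0},{"gripper":-1,"travel":[0.025,-0.04,-0.045],"turn":0},{"gripper":-1,"travel":[0.045,-0.07,-0.07],"turn":0},{"gripper":-1,"travel":[0.065,-0.1,-0.09],"turn":0},{"gripper":-1,"travel":[0.085,-0.13,-0.1],"turn":0},{"gripper":-1,"travel":[0.095,-0.145,-0.105],"turn":0},{"gripper":-1,"travel":[0.1,-0.15,-0.105],"turn":0},{"gripper":-1,"travel":[0.1,-0.15,-0.105],"turn":0},{"gripper":-1,"travel":[0.1,-0.15,-0.105],"turn":0},{"gripper":-1,"travel":[0.1,-0.15,-0.105],"turn":0}])

```text
clock: 1.15
tcp_pos: [0.5004, 0.0994, 0.3186]
eef_rot: [-3.14, 0.0, 1.57]
contact_force: [-0.1, -0.3, 0.7]
gripper_width: 0.0951
grip_force: 0.0
```

```bash
python3 - <<'E'
from rig import status, optics
import cv2, numpy as np
s=status.sense(); print(s["clock"],s["tcp_pos"],s["eef_rot"],s["contact_force"])
I=[]
for n in ["scene","side","wrist"]:
    f=optics.grab_frame(n); I.append(f["image"]); cv2.imwrite(f"pics/{n}1.png",f["image"])
    np.savez(f"{n}1.npz",**{k:np.array(f[k]) for k in f})
o=np.zeros((600,800,3),np.uint8); o[:480,:640]=I[2]
cv2.imwrite("pics/w1.png",I[2])
E
```

```text
1.15 [0.5003917  0.09940416 0.31861297] [-3.13985434e+00  3.49914921e-04  1.56992520e+00] [-0.11974962 -0.33939672  0.72196381]
```

View pics/w1.png

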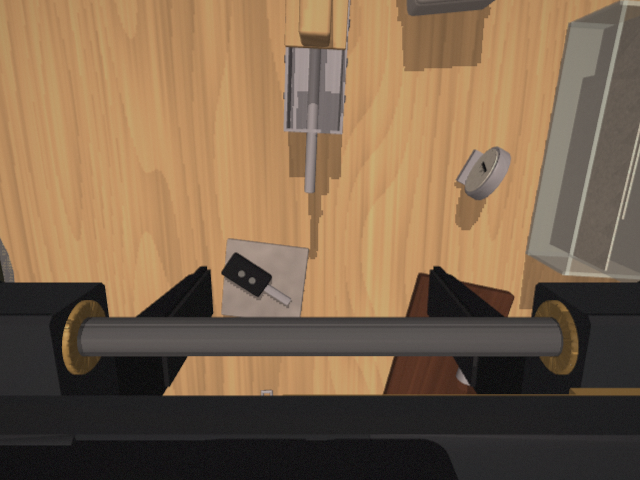

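The wrist view shows the basket rail running from (315,50) under the grip to its tip at (310,191), with the grip block's near face around (315,45). The rim corners are at (285,131) and (342,131).

```bash
python3 - <<'E'
from h import *
np.set_printoptions(precision=4,suppress=True)
W=np.load("wrist1.npz"); S=np.load("scene1.npz")
im=W["image"]
for r in (60,90,150,165,180): print(r, im[r,300:326].mean(1).astype(int))
print("tip",plane(W,(310,191),.1),"rail",plane(W,(315,60),.1))
print("rim",plane(W,(285,131),.055),plane(W,(342.5,131),.055), plane(W,(286,48),.055),plane(W,(347,48),.055))
print("grip near bottom",plane(W,(300,45),.111),plane(W,(331,45),.111))
c=np.load("scene1.npz")["image"]; d=np.load("side1.npz")["image"]
o=np.zeros((600,800,3),np.uint8)
q=cv2.resize(c[120:300,280:420],None,fx=2.8,fy=2.8,interpolation=cv2.INTER_CUBIC); o[:504,:392]=q
p=proj(S,[.5,.275,.13]); print(p)
x,y=int(p[0]),int(p[1])
q=cv2.resize(c[max(y-80,0):y+80,max(x-70,0):x+70],None,fx=2.8,fy=2.8,interpolation=cv2.INTER_CUBIC); o[:q.shape[0],400:400+q.shape[1]]=q
print(max(y-80,0),max(x-70,0)); cv2.imwrite("pics/sc1.png",o)
E
```

```text
60 [150 151 151 151 154 153 152 153 155 118  99 101 105 106 107 105  96  91
  85  77  84 103 110 109 111 110]
90 [150 150 152 153 153 152 153 156 112  98 102 107 106 109 103  97  90  85
  76  89 106 110 111 112 108 143]
150 [103 104 104 102 101  97 112 128 141 145 149 147 139 132 120 105  88 107
 113 112 111 108 106 106 104 104]
165 [105 107 104 102 104 105 124 139 145 148 147 143 136 123 108  87 105 111
 111 111 111 110 107 104 104 102]
180 [147 150 148 147 123 126 137 147 148 148 143 135 127 113  95  92 106 108
 110 111 111 109 108 106 104 100]
tip [0.4892 0.1131 0.1   ] rail [0.4944 0.2289 0.1   ]
rim [0.4629 0.1686 0.055 ] [0.5217 0.1685 0.055 ] [0.4655 0.2471 0.055 ] [0.525 0.247 0.055]
grip near bottom [0.4818 0.239  0.111 ] [0.5081 0.239  0.111 ]
[356.1701 168.5632]
88 286
```

Call:
jog_arm(commands=[{"gripper":-1,"travel":[0.02,0,0.01],"turn":0.01},{"gripper":-1,"travel":[0.05,-0.001,0.025],"turn":0.02},{"gripper":-1,"travel":[0.085,-0.002,0.045],"turn":0.03},{"gripper":-1,"travel":[0.12,-0.003,0.07],"turn":0.042},{"gripper":-1,"travel":[0.15,-0.004,0.09],"turn":0.042},{"gripper":-1,"travel":[0.168,-0.0045,0.105],"turn":0.042},{"gripper":-1,"travel":[0.1735,-0.0045,0.115],"turn":0.042},{"gripper":-1,"travel":[0.1735,-0.0045,0.125],"turn":0.042},{"gripper":-1,"travel":[0.1735,-0.0045,0.135],"turn":0.042},{"gripper":-1,"travel":[0.1735,-0.0045,0.135],"turn":0.042}])

```text
clock: 2.3
tcp_pos: [0.495, 0.2722, 0.1831]
eef_rot: [-3.139, 0.001, 1.528]
contact_force: [0.4, 0.0, -0.7]
gripper_width: 0.0952
grip_force: 0.0
```

```bash
python3 - <<'E'
from rig import status, optics
from h import *
np.set_printoptions(precision=4,suppress=True)
s=status.sense(); print(s["clock"],s["tcp_pos"],s["eef_rot"],s["contact_force"])
fs={n:optics.grab_frame(n) for n in ("scene","side")}
for n,f in fs.items(): np.savez(n+"2.npz",**{k:np.array(f[k]) for k in f})
c=fs["scene"]["image"]; d=fs["side"]["image"]; o=np.zeros((600,800,3),np.uint8)
a=d[140:280,240:370]; o[:420,:390]=cv2.resize(a,None,fx=3,fy=3,interpolation=cv2.INTER_CUBIC)
p=proj(fs["scene"],[.5,.275,.13]).astype(int); print(p)
y,x=max(p[1]-90,0),p[0]-65; a=c[y:y+180,x:x+130]; a=cv2.resize(a,None,fx=3,fy=3,interpolation=cv2.INTER_CUBIC); o[:a.shape[0],400:400+a.shape[1]]=a; print(x,y)
cv2.imwrite("pics/pre.png",o)
E
```

```text
2.3 [0.495  0.2722 0.1831] [-3.1395  0.0013  1.5275] [ 0.3759  0.0012 -0.6793]
[356 168]
291 78
```

View pics/pre.png

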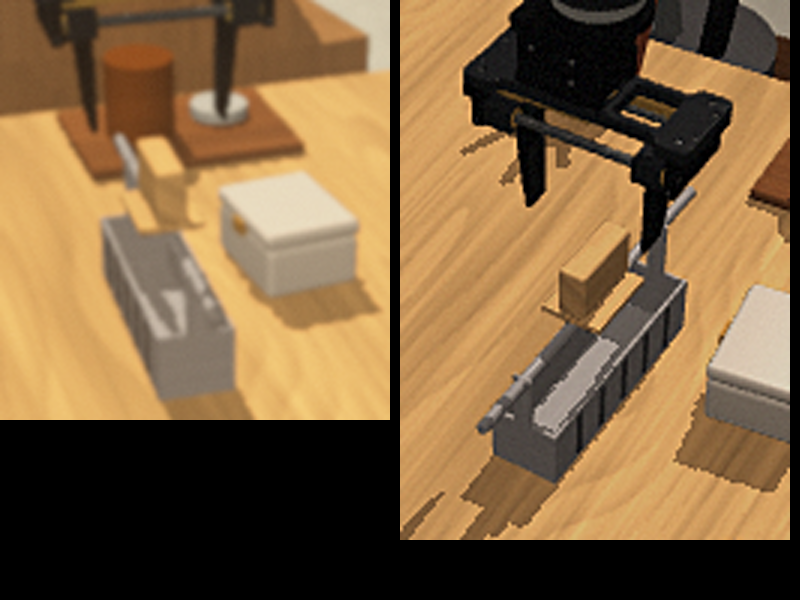

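Both views show the open fingers straddling the grip block, whose top centre is at about (356,163) in the scene image. Quick check of that point, then down.

```bash
python3 - <<'E'
from h import *
np.set_printoptions(precision=4,suppress=True)
S=np.load("scene2.npz");D=np.load("side2.npz")
q=lambda x,y:(291+(x-400)/3,78+y/3)
e=lambda x,y:(240+x/3,140+y/3)
print(*[plane(S,q(*p),.155) for p in [(560,268),(592,285),(630,238),(602,224)]])
print(*[plane(D,e(*p),.155) for p in [(138,142),(162,138),(186,166),(150,172)]])
print("tips",plane(S,q(486,428),.1),plane(S,q(692,194),.1))
E
```

```text
[0.4871 0.2412 0.155 ] [0.5171 0.2365 0.155 ] [0.5176 0.2972 0.155 ] [0.491  0.3011 0.155 ]
[0.4899 0.3014 0.155 ] [0.5099 0.303  0.155 ] [0.5124 0.2467 0.155 ] [0.4835 0.2449 0.155 ]
tips [0.4949 0.1158 0.1   ] [0.5105 0.4291 0.1   ]
```

Call:
jog_arm(commands=[{"gripper":-1,"travel":[0,0.001,0.01],"turn":0},{"gripper":-1,"travel":[0,0.001,0.025],"turn":0},{"gripper":-1,"travel":[0,0.001,0.04],"turn":0},{"gripper":-1,"travel":[0,0.001,0.055],"turn":0},{"gripper":-1,"travel":[0,0.001,0.063],"turn":0},{"gripper":-1,"travel":[0,0.001,0.0665],"turn":0},{"gripper":-1,"travel":[0,0.001,0.0665],"turn":0},{"gripper":-1,"travel":[0,0.001,0.0665],"turn":0},{"gripper":-1,"travel":[0,0.001,0.0665],"turn":0},{"gripper":-1,"travel":[0,0.001,0.0665],"turn":0}])

```text
clock: 3.4
tcp_pos: [0.4969, 0.2737, 0.1189]
eef_rot: [3.14, -0.001, 1.529]
contact_force: [-0.3, 0.6, -0.6]
gripper_width: 0.0952
grip_force: 0.0
```

Call:
jog_arm(commands=[{"gripper":-1,"travel":[-0.001,0.003,0.0025],"turn":0},{"gripper":-1,"travel":[-0.001,0.003,0.0025],"turn":0},{"gripper":0.3,"travel":[-0.001,0.003,0.0025],"turn":0},{"gripper":0.45,"travel":[-0.001,0.003,0.0025],"turn":0},{"gripper":0.6,"travel":[-0.001,0.003,0.0025],"turn":0},{"gripper":1,"travel":[-0.001,0.003,0.0025],"turn":0},{"gripper":1,"travel":[-0.001,0.003,0.0025],"turn":0},{"gripper":1,"travel":[-0.001,0.003,0.0025],"turn":0},{"gripper":1,"travel":[-0.001,0.003,0.0025],"turn":0},{"gripper":1,"travel":[-0.001,0.003,0.0025],"turn":0}])

```text
clock: 4.4
tcp_pos: [0.4994, 0.2723, 0.1156]
eef_rot: [-3.142, -0.0, 1.529]
contact_force: [-0.3, 1.4, 0.7]
gripper_width: 0.0365
grip_force: 0.0
```

Call:
jog_arm(commands=[{"gripper":1,"travel":[0,0,0],"turn":0},{"gripper":1,"travel":[0,0,0],"turn":0},{"gripper":1,"travel":[0,0,0],"turn":0},{"gripper":1,"travel":[0,0,0],"turn":0},{"gripper":1,"travel":[0,0,0],"turn":0},{"gripper":1,"travel":[0,0,0],"turn":0},{"gripper":1,"travel":[0,0,0],"turn":0},{"gripper":1,"travel":[0,0,0],"turn":0},{"gripper":1,"travel":[0,0,0],"turn":0},{"gripper":1,"travel":[0,0,0],"turn":0}])

```text
clock: 5.4
tcp_pos: [0.4992, 0.2723, 0.1155]
eef_rot: [-3.141, 0.0, 1.529]
contact_force: [-3.1, -0.2, 0.3]
gripper_width: 0.0239
grip_force: 30.0
```

Call:
jog_arm(commands=[{"gripper":1,"travel":[0,0,-0.004],"turn":0},{"gripper":1,"travel":[0,0,-0.012],"turn":0},{"gripper":1,"travel":[0,0,-0.03],"turn":0},{"gripper":1,"travel":[0,0,-0.055],"turn":0},{"gripper":1,"travel":[0,0,-0.085],"turn":0},{"gripper":1,"travel":[0,0,-0.115],"turn":0},{"gripper":1,"travel":[0,0,-0.145],"turn":0},{"gripper":1,"travel":[0,0,-0.165],"turn":0},{"gripper":1,"travel":[0,0,-0.178],"turn":0},{"gripper":1,"travel":[0,0,-0.185],"turn":0}])

```text
clock: 6.4
tcp_pos: [0.4998, 0.2724, 0.3021]
eef_rot: [3.14, -0.001, 1.529]
contact_force: [-0.2, -0.5, -4.7]
gripper_width: 0.0237
grip_force: 30.0
```

```bash
python3 - <<'E'
from rig import status, optics
from h import *
np.set_printoptions(precision=4,suppress=True)
s=status.sense(); print(s["clock"],s["tcp_pos"],s["eef_rot"],s["contact_force"],s["ft_torque"])
f=optics.grab_frame("side");g=optics.grab_frame("scene")
np.savez("side3.npz",**{k:np.array(f[k]) for k in f});np.savez("scene3.npz",**{k:np.array(g[k]) for k in g})
# stand crops both views (unoccluded), enlarged
o=np.zeros((600,800,3),np.uint8)
a=f["image"][200:360,395:525]; o[:480,:390]=cv2.resize(a,None,fx=3,fy=3,interpolation=cv2.INTER_CUBIC)
b=g["image"][255:455,205:395]; b=cv2.resize(b,None,fx=2.1,fy=2.1,interpolation=cv2.INTER_CUBIC); o[:b.shape[0],400:400+b.shape[1]]=b[:, :400]
cv2.imwrite("pics/stand3.png",o)
E
```

```text
6.4 [0.4998 0.2724 0.3021] [ 3.1397 -0.0007  1.5287] [-0.2193 -0.4604 -4.6501] [ 0.0037 -0.0108 -0.0255]
```

View pics/stand3.png

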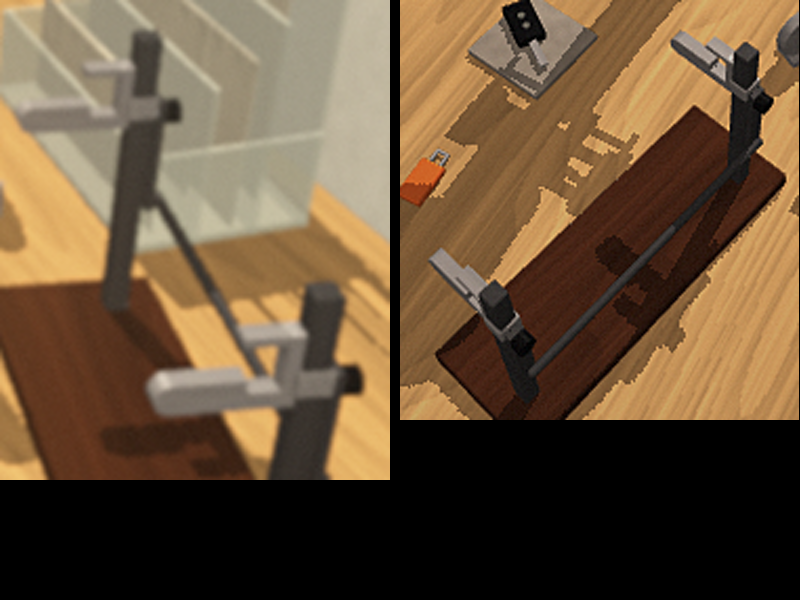

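The side crop shows tongue tips at (82,70) far and (240,338) near, and the ledge noses at (15,115) and (148,390). The scene crop shows the crossbar behind the posts. Next I'll work out the hook heights and the crossbar's place.

```bash
python3 - <<'E'
from h import *
np.set_printoptions(precision=1,suppress=True)
D=np.load("side3.npz");S=np.load("scene3.npz")
y=-.213; Rz=np.array([[np.cos(y),-np.sin(y)],[np.sin(y),np.cos(y)]]); p0=np.array([.6445,-.180])
st=lambda a,b,z: np.r_[p0+Rz@[a,b],z]
cd=lambda P:(proj(D,P)-[395,200])*3
cs=lambda P:(proj(S,P)-[205,255])*2.1+[400,0]
for s in (1,-1):
    print("side y",s)
    for nm,a,b,z in [("tongue top front near",-.014,s*.137-.006,.198),("tongue top front far",-.014,s*.137+.006,.198),("tongue bot front near",-.014,s*.137-.006,.193),("ledge step near",-.009,s*.137-.006,.173),("nose",-.055,s*.137-.006,.168),("post top",.025,s*.137,.225),("bar?",.035,s*.12,.12)]:
        P=st(a,b,z); print(nm,cd(P),cd(P+[0,0,.01])-cd(P),cs(P))
inv=lambda X:(Rz.T@(X[:2]-p0),X[2])
t=lambda sx,sy,dx,dy:tri((S,D),((205+(sx-400)/2.1,255+sy/2.1),(395+dx/3,200+dy/3)))
for X,e in (t(752,147,160,203),): print("bar far end",*[np.array(v)*1e3 for v in inv(X)],e)
X,e=t(535,370,275,400);print("bar near",*[np.array(v)*1e3 for v in inv(X)],e)
E
```

```text
side y 1
tongue top front near [83.9 81.1] [  1.5 -14.2] [702.4  48.5]
tongue top front far [78.6 72.2] [  1.5 -14.1] [711.7  39.9]
tongue bot front near [83.2 88.2] [  1.5 -14.2] [702.3  51.9]
ledge step near [ 87.8 115.7] [  1.5 -13.9] [706.4  68.4]
nose [ 16.2 126.5] [  1.2 -13.9] [667.1  42.8]
post top [146.3  35. ] [  1.9 -14.5] [743.8  51. ]
bar? [150.8 192. ] [  1.8 -13.2] [735.3 138.1]
side y -1
tongue top front near [244.7 349.9] [  3.1 -16.9] [454.5 279.4]
tongue top front far [235.6 334.7] [  3.  -16.8] [467.  267.7]
tongue bot front near [243.2 358.3] [  3.  -16.8] [455.6 282.2]
ledge step near [247.1 390.5] [  3.  -16.4] [464.5 297.6]
nose [154.3 405.9] [  2.4 -16.4] [426.2 261.1]
post top [327.  290.7] [  3.6 -17.4] [491.2 293.4]
bar? [297.4 436.9] [  3.1 -15.1] [535.5 340.5]
bar far end [ 46.4 130.3] 104.34163834915138 [np.float64(0.07480253581355717), np.float64(0.07480253581345528)]
bar near [  38.3 -122.9] 130.00614834611147 [np.float64(20.435799038335187), np.float64(20.43579903833529)]
```

Hooks look about 6 mm above nominal and the crossbar sits ~45 mm behind, clear of the basket. Carrying over to 100 mm in front of the stand.

Call:
jog_arm(commands=[{"gripper":1,"travel":[-0.01,0.002,0],"turn":0.01},{"gripper":1,"travel":[-0.03,0.007,0],"turn":0.03},{"gripper":1,"travel":[-0.06,0.014,0],"turn":0.05},{"gripper":1,"travel":[-0.095,0.022,0],"turn":0.07},{"gripper":1,"travel":[-0.13,0.03,0],"turn":0.09},{"gripper":1,"travel":[-0.165,0.04,0],"turn":0.11},{"gripper":1,"travel":[-0.2,0.048,0],"turn":0.13},{"gripper":1,"travel":[-0.235,0.055,0],"turn":0.15},{"gripper":1,"travel":[-0.265,0.06,0],"turn":0.165},{"gripper":1,"travel":[-0.29,0.065,0],"turn":0.171}])

```text
clock: 7.5
tcp_pos: [0.5513, -0.0226, 0.2987]
eef_rot: [-3.139, 0.001, 1.356]
contact_force: [-0.4, 1.3, -4.6]
gripper_width: 0.0238
grip_force: 30.0
```

```bash
cat > d.py <<'E'
import sys
from h import *
from rig import status
np.set_printoptions(precision=4,suppress=True)
s=status.sense(); p=s["tcp_pos"]; M=R.from_euler("xyz",s["eef_rot"]).as_matrix()
Y=-.213; Rz=R.from_euler("z",Y).as_matrix(); P0=np.array([.6445,-.180,0])
print("clk %.2f"%s["clock"],"stand xyz mm",Rz.T@(p-P0)*1e3,"rail z %.1f"%(p[2]*1e3-15.5),"F stand",Rz.T@s["contact_force"],"M",Rz.T@s["ft_torque"],"yaw err",s["eef_rot"][2]-np.pi/2-Y)
if len(sys.argv)>1:
    t=P0+Rz@(np.array([float(v) for v in sys.argv[1:]])/1e3); print("travel",M.T@(t-p))
E
python3 d.py -100 0 302
```

```text
clk 7.50 stand xyz mm [-124.3573  134.1569  298.6515] rail z 283.2 F stand [-0.6285  1.1531 -4.5995] M [-0.0051 -0.017  -0.021 ] yaw err -0.00223050664605004
travel [-0.1341  0.0246 -0.0033]
```

Call:
jog_arm(commands=[{"gripper":1,"travel":[-0.022,0.004,0],"turn":0},{"gripper":1,"travel":[-0.047,0.01,0],"turn":0},{"gripper":1,"travel":[-0.075,0.015,0.005],"turn":0},{"gripper":1,"travel":[-0.1,0.02,0.015],"turn":0},{"gripper":1,"travel":[-0.12,0.024,0.03],"turn":0},{"gripper":1,"travel":[-0.13,0.0245,0.045],"turn":0},{"gripper":1,"travel":[-0.132,0.0245,0.058],"turn":0},{"gripper":1,"travel":[-0.132,0.0245,0.065],"turn":0},{"gripper":1,"travel":[-0.132,0.0245,0.069],"turn":0},{"gripper":1,"travel":[-0.132,0.0245,0.069],"turn":0}])

```text
clock: 8.5
tcp_pos: [0.5482, -0.1534, 0.2311]
eef_rot: [-3.141, -0.0, 1.359]
contact_force: [0.2, 0.6, -4.8]
gripper_width: 0.0241
grip_force: 30.0
```

```bash
python3 d.py -31 0 217; python3 - <<'E'
from rig import optics
from h import *
o=np.zeros((600,800,3),np.uint8)
for i,(n,(r0,r1,c0,c1)) in enumerate({"side":(170,380,370,520),"scene":(230,440,190,400)}.items()):
    f=optics.grab_frame(n); np.savez(n+"4.npz",**{k:np.array(f[k]) for k in f})
    a=cv2.resize(f["image"][r0:r1,c0:c1],None,fx=(2.4,2.0)[i],fy=(2.4,2.0)[i],interpolation=cv2.INTER_CUBIC); a=a[:, :400 if i else 370]; o[:a.shape[0],(0,375)[i]:(0,375)[i]+a.shape[1]]=a
cv2.imwrite("pics/front4.png",o)
E
```

```text
clk 8.50 stand xyz mm [-99.7886   5.6147 231.1047] rail z 215.6 F stand [ 0.0548  0.6651 -4.7852] M [-0.0043 -0.0015 -0.008 ] yaw err 0.0011353380793305556
travel [-0.0057  0.0688  0.014 ]
```

View pics/front4.png

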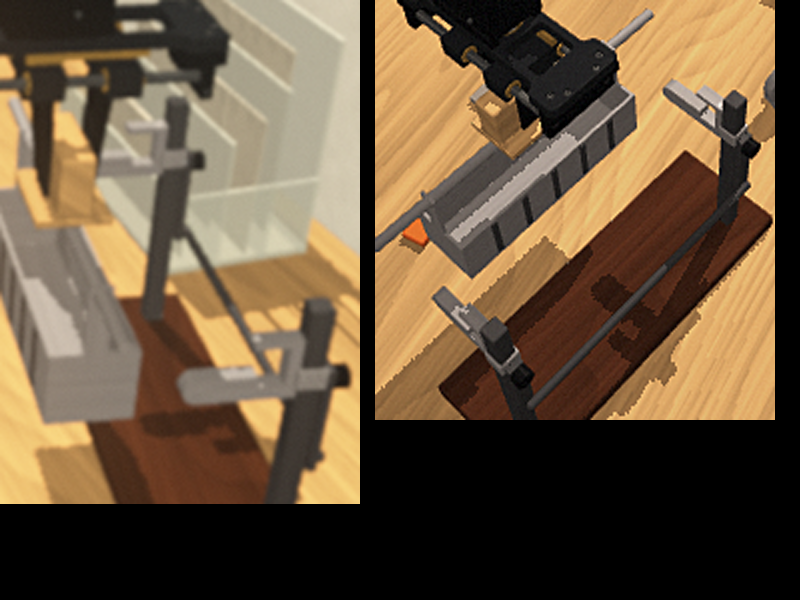

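The side view shows the basket upright in the grip in front of the stand, and the scene view shows it parallel to the hooks with the rail overlapping both. Next: move in above the ledges.

Call:
jog_arm(commands=[{"gripper":1,"travel":[-0.001,0.006,0],"turn":0},{"gripper":1,"travel":[-0.003,0.018,0],"turn":0},{"gripper":1,"travel":[-0.004,0.032,0],"turn":0},{"gripper":1,"travel":[-0.0055,0.046,0],"turn":0},{"gripper":1,"travel":[-0.0055,0.058,0],"turn":0},{"gripper":1,"travel":[-0.0055,0.065,0.002],"turn":0},{"gripper":1,"travel":[-0.0055,0.0675,0.006],"turn":0},{"gripper":1,"travel":[-0.0055,0.0675,0.01],"turn":0},{"gripper":1,"travel":[-0.0055,0.0675,0.014],"turn":0},{"gripper":1,"travel":[-0.0055,0.0675,0.016],"turn":0}])

```text
clock: 9.6
tcp_pos: [0.6124, -0.1738, 0.2147]
eef_rot: [-3.14, -0.0, 1.358]
contact_force: [0.1, -1.0, -4.8]
gripper_width: 0.0244
grip_force: 30.0
```

```bash
python3 d.py -32 0 202; python3 - <<'E'
from rig import optics
from h import *
for n in ("side","scene"):
    f=optics.grab_frame(n); np.savez(n+"5.npz",**{k:np.array(f[k]) for k in f})
f=np.load("side5.npz"); g=np.load("scene5.npz"); o=np.zeros((600,800,3),np.uint8)
a=cv2.resize(f["image"][220:360,400:520],None,fx=3.2,fy=3.2,interpolation=cv2.INTER_CUBIC);o[:a.shape[0],:a.shape[1]]=a
a=cv2.resize(g["image"][250:420,200:390],None,fx=2.1,fy=2.1,interpolation=cv2.INTER_CUBIC);o[:a.shape[0],400:400+a.shape[1]]=a[:,:400]
cv2.imwrite("pics/over5.png",o)
E
```

```text
clk 9.60 stand xyz mm [-32.72    -0.696  214.7454] rail z 199.2 F stand [ 0.2913 -0.9956 -4.8442] M [-0.0298  0.0474 -0.0233] yaw err 2.332527309736876e-05
travel [0.0007 0.0007 0.0127]
```

View pics/over5.png

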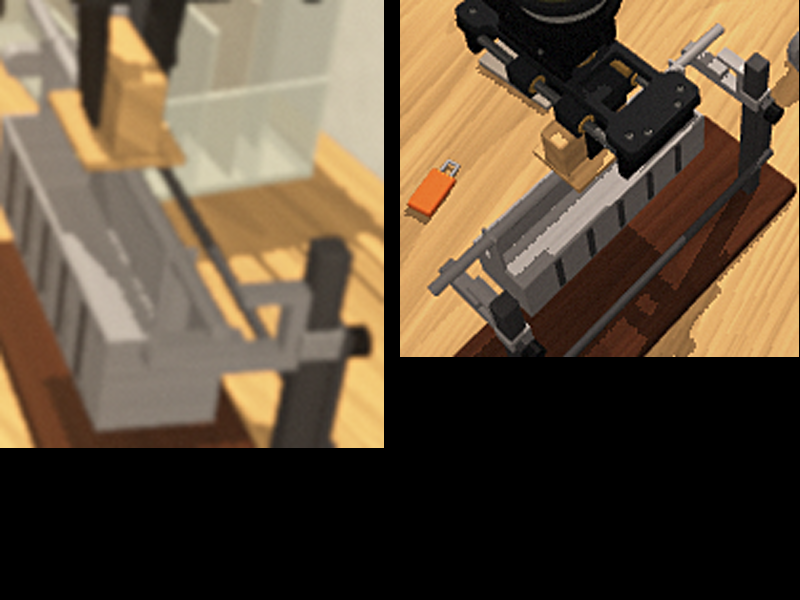

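The rail lies above both ledges, in front of the tongue tips. Now feeling down.

Call:
jog_arm(commands=[{"gripper":1,"travel":[0,0,0.001],"turn":0},{"gripper":1,"travel":[0,0,0.002],"turn":0},{"gripper":1,"travel":[0,0,0.003],"turn":0},{"gripper":1,"travel":[0,0,0.004],"turn":0},{"gripper":1,"travel":[0,0,0.005],"turn":0},{"gripper":1,"travel":[0,0,0.006],"turn":0},{"gripper":1,"travel":[0,0,0.007],"turn":0},{"gripper":1,"travel":[0,0,0.007],"turn":0},{"gripper":1,"travel":[0,0,0.007],"turn":0},{"gripper":1,"travel":[0,0,0.007],"turn":0}])

```text
clock: 10.7
tcp_pos: [0.6131, -0.174, 0.2087]
eef_rot: [3.142, -0.0, 1.358]
contact_force: [0.4, 0.4, -3.8]
gripper_width: 0.0241
grip_force: 30.0
```

```bash
python3 d.py
```

```text
clk 10.70 stand xyz mm [-31.9587  -0.7915 208.6965] rail z 193.2 F stand [ 0.2921  0.5087 -3.7804] M [-0.0355  0.0259  0.0005] yaw err -1.770708928602871e-05
```

Call:
jog_arm(commands=[{"gripper":1,"travel":[0,0,0.0005],"turn":0},{"gripper":1,"travel":[0,0,0.001],"turn":0},{"gripper":1,"travel":[0,0,0.0015],"turn":0},{"gripper":1,"travel":[0,0,0.002],"turn":0},{"gripper":1,"travel":[0,0,0.0025],"turn":0},{"gripper":1,"travel":[0,0,0.0025],"turn":0},{"gripper":1,"travel":[0,0,0.0025],"turn":0},{"gripper":1,"travel":[0,0,0.0025],"turn":0},{"gripper":1,"travel":[0,0,0.0025],"turn":0},{"gripper":1,"travel":[0,0,0.0025],"turn":0}])

```text
clock: 11.7
tcp_pos: [0.6131, -0.174, 0.2062]
eef_rot: [3.142, 0.0, 1.358]
contact_force: [-0.9, -0.5, -5.1]
gripper_width: 0.0235
grip_force: 30.0
```

```bash
python3 d.py
```

```text
clk 11.70 stand xyz mm [-31.9837  -0.8202 206.1877] rail z 190.7 F stand [-0.8    -0.6775 -5.0967] M [-0.0766  0.053  -0.0115] yaw err -5.713820410230275e-06
```

Call:
jog_arm(commands=[{"gripper":1,"travel":[0,0,0.0005],"turn":0},{"gripper":1,"travel":[0,0,0.001],"turn":0},{"gripper":1,"travel":[0,0,0.0015],"turn":0},{"gripper":1,"travel":[0,0,0.002],"turn":0},{"gripper":1,"travel":[0,0,0.0025],"turn":0},{"gripper":1,"travel":[0,0,0.0025],"turn":0},{"gripper":1,"travel":[0,0,0.0025],"turn":0},{"gripper":1,"travel":[0,0,0.0025],"turn":0},{"gripper":1,"travel":[0,0,0.0025],"turn":0},{"gripper":1,"travel":[0,0,0.0025],"turn":0}])

```text
clock: 12.7
tcp_pos: [0.6131, -0.174, 0.2037]
eef_rot: [3.142, 0.0, 1.358]
contact_force: [0.3, -0.1, -3.2]
gripper_width: 0.0237
grip_force: 30.0
```

```bash
python3 d.py
```

```text
clk 12.70 stand xyz mm [-31.9757  -0.7952 203.699 ] rail z 188.2 F stand [ 0.3635 -0.0432 -3.2007] M [-0.0364  0.0032 -0.0027] yaw err 7.399642431155096e-06
```

```bash
cat > a.py <<'E'
from h import *
from rig import status,optics
np.set_printoptions(precision=3,suppress=True)
Y=-.213; Rz=R.from_euler("z",Y).as_matrix(); P0=np.array([.6445,-.180,0]); L=[]
for i in range(6):
    optics.grab_frame("wrist"); s=status.sense(); L.append(np.r_[Rz.T@s["contact_force"],Rz.T@s["ft_torque"],Rz.T@(s["tcp_pos"]-P0)*1e3])
L=np.array(L); print("clk %.2f"%s["clock"],"F",L.mean(0)[:3],"M",L.mean(0)[3:6],"pos",L.mean(0)[6:],"rail z %.1f"%(L.mean(0)[8]-15.5),"sd",L.std(0)[:6])
E
python3 a.py
```

```text
clk 13.00 F [ 0.033  0.014 -3.967] M [ 0.01   0.012 -0.019] pos [-31.988  -0.793 203.668] rail z 188.2 sd [0.252 0.521 0.201 0.026 0.024 0.019]
```

Call:
jog_arm(commands=[{"gripper":1,"travel":[0,0,0.0005],"turn":0},{"gripper":1,"travel":[0,0,0.001],"turn":0},{"gripper":1,"travel":[0,0,0.0015],"turn":0},{"gripper":1,"travel":[0,0,0.002],"turn":0},{"gripper":1,"travel":[0,0,0.002],"turn":0},{"gripper":1,"travel":[0,0,0.002],"turn":0},{"gripper":1,"travel":[0,0,0.002],"turn":0},{"gripper":1,"travel":[0,0,0.002],"turn":0},{"gripper":1,"travel":[0,0,0.002],"turn":0},{"gripper":1,"travel":[0,0,0.002],"turn":0}])

```text
clock: 14.0
tcp_pos: [0.6131, -0.174, 0.2017]
eef_rot: [3.142, 0.0, 1.358]
contact_force: [0.4, 0.2, -4.8]
gripper_width: 0.0235
grip_force: 30.0
```

```bash
python3 a.py
```

```text
clk 14.30 F [-0.173  0.081 -4.68 ] M [-0.019  0.013  0.014] pos [-31.992  -0.797 201.664] rail z 186.2 sd [0.345 0.255 0.407 0.034 0.03  0.016]
```

Still free (weight ≈ 4.5 N). Continuing in small steps.

Call:
jog_arm(commands=[{"gripper":1,"travel":[0,0,0.0005],"turn":0},{"gripper":1,"travel":[0,0,0.001],"turn":0},{"gripper":1,"travel":[0,0,0.0015],"turn":0},{"gripper":1,"travel":[0,0,0.0015],"turn":0},{"gripper":1,"travel":[0,0,0.0015],"turn":0},{"gripper":1,"travel":[0,0,0.0015],"turn":0},{"gripper":1,"travel":[0,0,0.0015],"turn":0},{"gripper":1,"travel":[0,0,0.0015],"turn":0},{"gripper":1,"travel":[0,0,0.0015],"turn":0},{"gripper":1,"travel":[0,0,0.0015],"turn":0}])

```text
clock: 15.3
tcp_pos: [0.613, -0.174, 0.2001]
eef_rot: [-3.142, 0.0, 1.358]
contact_force: [1.0, 0.7, -4.9]
gripper_width: 0.024
grip_force: 30.0
```

```bash
python3 a.py
```

```text
clk 15.60 F [ 0.122 -0.133 -4.259] M [-0.012  0.002 -0.006] pos [-31.989  -0.787 200.159] rail z 184.7 sd [0.524 0.41  0.714 0.015 0.027 0.024]
```

Call:
jog_arm(commands=[{"gripper":1,"travel":[0,0,0.0005],"turn":0},{"gripper":1,"travel":[0,0,0.001],"turn":0},{"gripper":1,"travel":[0,0,0.0015],"turn":0},{"gripper":1,"travel":[0,0,0.0015],"turn":0},{"gripper":1,"travel":[0,0,0.0015],"turn":0},{"gripper":1,"travel":[0,0,0.0015],"turn":0},{"gripper":1,"travel":[0,0,0.0015],"turn":0},{"gripper":1,"travel":[0,0,0.0015],"turn":0},{"gripper":1,"travel":[0,0,0.0015],"turn":0},{"gripper":1,"travel":[0,0,0.0015],"turn":0}])

```text
clock: 16.6
tcp_pos: [0.6132, -0.1742, 0.1989]
eef_rot: [3.141, 0.0, 1.358]
contact_force: [-0.6, -1.7, 0.9]
gripper_width: 0.0236
grip_force: 30.0
```

```bash
python3 a.py
```

```text
clk 16.90 F [-0.668 -2.117  1.119] M [0.138 0.093 0.046] pos [-31.794  -0.966 198.934] rail z 183.4 sd [0.3   0.466 0.551 0.027 0.033 0.028]
```

Contact: about 5.5 N taken up at rail z ≈ 183.5, nearly evenly (small Mx). I'll lift about 0.8 mm and slide in under the tongues.

Call:
jog_arm(commands=[{"gripper":1,"travel":[0,0,-0.0004],"turn":0},{"gripper":1,"travel":[0,0,-0.0008],"turn":0},{"gripper":1,"travel":[0.001,0.002,-0.0008],"turn":0},{"gripper":1,"travel":[0.001,0.005,-0.0008],"turn":0},{"gripper":1,"travel":[0.001,0.009,-0.0008],"turn":0},{"gripper":1,"travel":[0.001,0.013,-0.0008],"turn":0},{"gripper":1,"travel":[0.001,0.017,-0.0008],"turn":0},{"gripper":1,"travel":[0.001,0.02,-0.0008],"turn":0},{"gripper":1,"travel":[0.001,0.022,-0.0008],"turn":0},{"gripper":1,"travel":[0.001,0.022,-0.0008],"turn":0}])

```text
clock: 17.9
tcp_pos: [0.6352, -0.1777, 0.1991]
eef_rot: [3.141, -0.0, 1.358]
contact_force: [-0.3, 0.2, -2.5]
gripper_width: 0.0239
grip_force: 30.0
```

```bash
python3 a.py
```

```text
clk 18.20 F [ 0.198  0.506 -3.182] M [ 0.218 -0.019 -0.023] pos [ -9.766   0.229 199.216] rail z 183.7 sd [0.285 0.486 0.388 0.086 0.038 0.047]
```

Call:
jog_arm(commands=[{"gripper":1,"travel":[0,0.001,-0.0003],"turn":0},{"gripper":1,"travel":[0,0.003,-0.0003],"turn":0},{"gripper":1,"travel":[0,0.005,-0.0003],"turn":0},{"gripper":1,"travel":[0,0.007,-0.0003],"turn":0},{"gripper":1,"travel":[0,0.0085,-0.0003],"turn":0},{"gripper":1,"travel":[0,0.0095,-0.0003],"turn":0},{"gripper":1,"travel":[0,0.0095,-0.0003],"turn":0},{"gripper":1,"travel":[0,0.0095,-0.0003],"turn":0},{"gripper":1,"travel":[0,0.0095,-0.0003],"turn":0},{"gripper":1,"travel":[0,0.0095,-0.0003],"turn":0}])

```text
clock: 19.2
tcp_pos: [0.644, -0.1797, 0.1998]
eef_rot: [3.142, -0.0, 1.358]
contact_force: [-1.1, 0.8, -3.7]
gripper_width: 0.0237
grip_force: 30.0
```

```bash
python3 a.py
```

```text
clk 19.50 F [-0.015  0.112 -4.233] M [-0.009  0.006  0.008] pos [ -0.513   0.219 199.79 ] rail z 184.3 sd [0.451 0.416 0.428 0.023 0.033 0.031]
```

Free above the notches. Lowering.

Call:
jog_arm(commands=[{"gripper":1,"travel":[0,0,0.0005],"turn":0},{"gripper":1,"travel":[0,0,0.001],"turn":0},{"gripper":1,"travel":[0,0,0.0015],"turn":0},{"gripper":1,"travel":[0,0,0.002],"turn":0},{"gripper":1,"travel":[0,0,0.0025],"turn":0},{"gripper":1,"travel":[0,0,0.003],"turn":0},{"gripper":1,"travel":[0,0,0.003],"turn":0},{"gripper":1,"travel":[0,0,0.003],"turn":0},{"gripper":1,"travel":[0,0,0.003],"turn":0},{"gripper":1,"travel":[0,0,0.003],"turn":0}])

```text
clock: 20.5
tcp_pos: [0.6441, -0.1797, 0.1968]
eef_rot: [3.142, 0.0, 1.358]
contact_force: [0.2, 0.2, -4.6]
gripper_width: 0.0242
grip_force: 30.0
```

```bash
python3 a.py
```

```text
clk 20.80 F [ 0.277 -0.2   -4.405] M [ 0.023  0.031 -0.002] pos [ -0.48    0.208 196.787] rail z 181.3 sd [0.766 0.48  0.428 0.02  0.025 0.022]
```

Call:
jog_arm(commands=[{"gripper":1,"travel":[0,0,0.0005],"turn":0},{"gripper":1,"travel":[0,0,0.001],"turn":0},{"gripper":1,"travel":[0,0,0.0015],"turn":0},{"gripper":1,"travel":[0,0,0.002],"turn":0},{"gripper":1,"travel":[0,0,0.0025],"turn":0},{"gripper":1,"travel":[0,0,0.003],"turn":0},{"gripper":1,"travel":[0,0,0.0035],"turn":0},{"gripper":1,"travel":[0,0,0.004],"turn":0},{"gripper":1,"travel":[0,0,0.004],"turn":0},{"gripper":1,"travel":[0,0,0.004],"turn":0}])

```text
clock: 21.8
tcp_pos: [0.644, -0.1797, 0.1927]
eef_rot: [-3.142, -0.0, 1.358]
contact_force: [-0.5, 0.2, -4.4]
gripper_width: 0.0236
grip_force: 30.0
```

```bash
python3 a.py
```

```text
clk 22.10 F [-0.259 -0.011 -3.999] M [-0.013  0.008 -0.004] pos [ -0.472   0.218 192.807] rail z 177.3 sd [0.524 0.33  0.148 0.018 0.024 0.03 ]
```

Call:
jog_arm(commands=[{"gripper":1,"travel":[0,0,0.0003],"turn":0},{"gripper":1,"travel":[0,0,0.0006],"turn":0},{"gripper":1,"travel":[0,0,0.0009],"turn":0},{"gripper":1,"travel":[0,0,0.0012],"turn":0},{"gripper":1,"travel":[0,0,0.0012],"turn":0},{"gripper":1,"travel":[0,0,0.0012],"turn":0},{"gripper":1,"travel":[0,0,0.0012],"turn":0},{"gripper":1,"travel":[0,0,0.0012],"turn":0},{"gripper":1,"travel":[0,0,0.0012],"turn":0},{"gripper":1,"travel":[0,0,0.0012],"turn":0}])

```text
clock: 23.1
tcp_pos: [0.6441, -0.1797, 0.1916]
eef_rot: [-3.142, 0.0, 1.358]
contact_force: [-0.9, 0.2, -3.1]
gripper_width: 0.0237
grip_force: 30.0
```

```bash
python3 a.py
```

```text
clk 23.40 F [ 0.198  0.017 -4.77 ] M [-0.006  0.025 -0.007] pos [ -0.497   0.213 191.561] rail z 176.1 sd [0.449 0.467 0.401 0.042 0.024 0.032]
```

Call:
jog_arm(commands=[{"gripper":1,"travel":[0,0,0.0002],"turn":0},{"gripper":1,"travel":[0,0,0.0004],"turn":0},{"gripper":1,"travel":[0,0,0.0006],"turn":0},{"gripper":1,"travel":[0,0,0.0008],"turn":0},{"gripper":1,"travel":[0,0,0.0008],"turn":0},{"gripper":1,"travel":[0,0,0.0008],"turn":0},{"gripper":1,"travel":[0,0,0.0008],"turn":0},{"gripper":1,"travel":[0,0,0.0008],"turn":0},{"gripper":1,"travel":[0,0,0.0008],"turn":0},{"gripper":1,"travel":[0,0,0.0008],"turn":0}])

```text
clock: 24.4
tcp_pos: [0.6442, -0.1797, 0.191]
eef_rot: [3.141, 0.0, 1.358]
contact_force: [-1.0, -1.3, -1.4]
gripper_width: 0.0241
grip_force: 30.0
```

```bash
python3 a.py
```

```text
clk 24.70 F [-0.501 -0.892 -0.703] M [0.262 0.144 0.074] pos [ -0.375   0.168 191.003] rail z 175.5 sd [0.433 0.579 0.632 0.029 0.025 0.041]
```

Left hook is carrying and the right may not be fully on yet; a touch further.

Call:
jog_arm(commands=[{"gripper":1,"travel":[0,0,0.0002],"turn":0},{"gripper":1,"travel":[0,0,0.0004],"turn":0},{"gripper":1,"travel":[0,0,0.0005],"turn":0},{"gripper":1,"travel":[0,0,0.0005],"turn":0},{"gripper":1,"travel":[0,0,0.0005],"turn":0},{"gripper":1,"travel":[0,0,0.0005],"turn":0},{"gripper":1,"travel":[0,0,0.0005],"turn":0},{"gripper":1,"travel":[0,0,0.0005],"turn":0},{"gripper":1,"travel":[0,0,0.0005],"turn":0},{"gripper":1,"travel":[0,0,0.0005],"turn":0}])

```text
clock: 25.7
tcp_pos: [0.6442, -0.1797, 0.1909]
eef_rot: [3.141, 0.0, 1.358]
contact_force: [-3.3, -0.7, 5.3]
gripper_width: 0.0241
grip_force: 30.0
```

```bash
python3 a.py
```

```text
clk 26.00 F [-2.735 -1.434  5.104] M [0.35  0.536 0.067] pos [ -0.324   0.157 190.868] rail z 175.4 sd [0.538 0.29  0.421 0.017 0.047 0.033]
```

Fz rose 5.8 N with hardly any added Mx, so both hooks carry it (≈6 N left, 3.5 N right). I'll ease the press off a little, then release.

Call:
jog_arm(commands=[{"gripper":1,"travel":[0,0,-0.0001],"turn":0},{"gripper":1,"travel":[0,0,-0.0002],"turn":0},{"gripper":1,"travel":[0,0,-0.0003],"turn":0},{"gripper":1,"travel":[0,0,-0.0003],"turn":0},{"gripper":1,"travel":[0,0,-0.0003],"turn":0},{"gripper":1,"travel":[0,0,-0.0003],"turn":0},{"gripper":1,"travel":[0,0,-0.0003],"turn":0},{"gripper":1,"travel":[0,0,-0.0003],"turn":0},{"gripper":1,"travel":[0,0,-0.0003],"turn":0},{"gripper":1,"travel":[0,0,-0.0003],"turn":0}])

```text
clock: 27.0
tcp_pos: [0.6442, -0.1798, 0.1909]
eef_rot: [3.141, 0.0, 1.358]
contact_force: [-3.0, -1.0, 6.2]
gripper_width: 0.024
grip_force: 30.0
```

```bash
python3 a.py
```

```text
clk 27.30 F [-2.438 -1.492  4.976] M [0.349 0.489 0.078] pos [ -0.336   0.156 190.872] rail z 175.4 sd [0.291 0.753 0.326 0.025 0.016 0.012]
```

Call:
jog_arm(commands=[{"gripper":1,"travel":[0,0,-0.0001],"turn":0},{"gripper":1,"travel":[0,0,-0.0002],"turn":0},{"gripper":1,"travel":[0,0,-0.0003],"turn":0},{"gripper":1,"travel":[0,0,-0.0003],"turn":0},{"gripper":1,"travel":[0,0,-0.0003],"turn":0},{"gripper":1,"travel":[0,0,-0.0003],"turn":0},{"gripper":1,"travel":[0,0,-0.0003],"turn":0},{"gripper":1,"travel":[0,0,-0.0003],"turn":0},{"gripper":1,"travel":[0,0,-0.0003],"turn":0},{"gripper":1,"travel":[0,0,-0.0003],"turn":0}])

```text
clock: 28.3
tcp_pos: [0.6442, -0.1797, 0.1909]
eef_rot: [3.141, 0.0, 1.358]
contact_force: [-1.0, -1.1, 4.1]
gripper_width: 0.0242
grip_force: 30.0
```

```bash
python3 a.py
```

```text
clk 28.60 F [-0.452 -2.257  3.977] M [0.237 0.123 0.073] pos [ -0.378   0.18  190.893] rail z 175.4 sd [0.416 0.262 0.576 0.018 0.031 0.039]
```

Both hooks are still loaded (≈8 N in total) and the side force is gone. Opening.

Call:
jog_arm(commands=[{"gripper":0.45,"travel":[0,0,0],"turn":0},{"gripper":0.3,"travel":[0,0,0],"turn":0},{"gripper":0.1,"travel":[0,0,0],"turn":0},{"gripper":-0.1,"travel":[0,0,0],"turn":0},{"gripper":-0.2,"travel":[0,0,0],"turn":0},{"gripper":-0.2,"travel":[0,0,0],"turn":0},{"gripper":-0.2,"travel":[0,0,0],"turn":0},{"gripper":-0.2,"travel":[0,0,0],"turn":0},{"gripper":-0.2,"travel":[0,0,0],"turn":0},{"gripper":-0.2,"travel":[0,0,0],"turn":0}])

```text
clock: 29.6
tcp_pos: [0.6441, -0.1797, 0.1909]
eef_rot: [3.142, 0.0, 1.358]
contact_force: [0.0, 0.1, -0.3]
gripper_width: 0.0573
grip_force: 0.0
```

```bash
python3 a.py
```

```text
clk 29.90 F [ 0.177 -0.032 -0.333] M [-0.012  0.019  0.021] pos [ -0.497   0.213 190.866] rail z 175.4 sd [0.158 0.299 0.677 0.019 0.036 0.038]
```

Released with no residual force. Lifting straight up.

Call:
jog_arm(commands=[{"gripper":-0.2,"travel":[0,0,-0.004],"turn":0},{"gripper":-0.2,"travel":[0,0,-0.012],"turn":0},{"gripper":-0.2,"travel":[0,0,-0.024],"turn":0},{"gripper":-0.2,"travel":[0,0,-0.04],"turn":0},{"gripper":-0.2,"travel":[0,0,-0.06],"turn":0},{"gripper":-0.2,"travel":[0,0,-0.085],"turn":0},{"gripper":-0.2,"travel":[0,0,-0.11],"turn":0},{"gripper":-0.2,"travel":[0,0,-0.13],"turn":0},{"gripper":-0.2,"travel":[0,0,-0.14],"turn":0},{"gripper":-0.2,"travel":[0,0,-0.14],"turn":0}])

```text
clock: 30.9
tcp_pos: [0.6449, -0.18, 0.3342]
eef_rot: [3.137, 0.001, 1.358]
contact_force: [-0.1, -0.1, 0.3]
gripper_width: 0.0571
grip_force: 0.0
```

Call:
jog_arm(commands=[{"gripper":-0.2,"travel":[0,-0.02,0],"turn":0},{"gripper":-0.2,"travel":[0,-0.05,0],"turn":0},{"gripper":-0.2,"travel":[0,-0.08,0],"turn":0},{"gripper":-0.2,"travel":[0,-0.11,0],"turn":0},{"gripper":-0.2,"travel":[0,-0.14,0],"turn":0},{"gripper":-0.2,"travel":[0,-0.16,0],"turn":0},{"gripper":-0.2,"travel":[0,-0.17,0],"turn":0},{"gripper":-0.2,"travel":[0,-0.17,0],"turn":0},{"gripper":-0.2,"travel":[0,-0.17,0],"turn":0},{"gripper":-0.2,"travel":[0,-0.17,0],"turn":0}])

```text
clock: 31.9
tcp_pos: [0.4785, -0.1439, 0.3304]
eef_rot: [-3.141, -0.0, 1.358]
contact_force: [0.7, 0.1, -0.1]
gripper_width: 0.0572
grip_force: 0.0
```

```bash
python3 - <<'E'
from rig import optics,status
from h import *
np.set_printoptions(precision=4,suppress=True)
f=optics.grab_frame("scene"); 
for i in range(8): optics.grab_frame("side")
g=optics.grab_frame("scene"); d=cv2.absdiff(f["image"],g["image"]).max(2)
# stillness around the stand, bystanders unchanged vs. early frames, grip place by oak top face
print("still: px changed >40:",int((d[200:470,180:420]>40).sum()))
Y=-.213; Rz=R.from_euler("z",Y).as_matrix(); P0=np.array([.6445,-.180,0])
hsv=cv2.cvtColor(g["image"],cv2.COLOR_BGR2HSV)
def orange(im): 
    m=cv2.inRange(cv2.cvtColor(im,cv2.COLOR_BGR2HSV),(3,200,150),(12,255,255)); mm=cv2.moments(m,True); return mm["m10"]/mm["m00"],mm["m01"]/mm["m00"],mm["m00"]
print("fob",orange(np.load("scene0.npz")["image"]),orange(g["image"]))
# predicted pixels of rail ends seated; local patch vs. the empty stand: rail tip brightness
for y in (.157,-.157,.12,-.12):
    P=P0+Rz@[0,y,.1755]; p=proj(g,P).astype(int); e=np.load("scene1.npz")["image"]
    print(y,p,"now",g["image"][p[1]-1:p[1]+2,p[0]-1:p[0]+2].mean((0,1)),"before",e[p[1]-1:p[1]+2,p[0]-1:p[0]+2].mean((0,1)))
s=status.sense(); print(s["clock"],s["tcp_pos"],s["contact_force"])
# key/coaster/thermometer: template match of early patch, expect zero shift
e=np.load("scene1.npz")["image"]
for n,(r,c) in {"coaster":(275,268),"thermo":(271,397)}.items():
    t=e[r-24:r+24,c-28:c+28]; w=g["image"][r-40:r+40,c-44:c+44]; _,v,_,l=cv2.minMaxLoc(cv2.matchTemplate(w,t,cv2.TM_CCOEFF_NORMED)); print(n,round(v,3),l[0]-16,l[1]-16)
E
```

```text
still: px changed >40: 103
fob (219.6175298804781, 335.51792828685257, 251.0) (215.7550200803213, 338.9116465863454, 249.0)
0.157 [364 280] now [ 91.8889  96.2222 102.1111] before [79.3333 83.3333 91.3333]
-0.157 [232 406] now [80.5556 83.5556 88.7778] before [ 92.     151.8889 203.6667]
0.12 [350 293] now [87.2222 91.1111 97.1111] before [ 98.3333 161.6667 214.6667]
-0.12 [250 389] now [71.7778 74.3333 79.5556] before [60.5556 73.8889 88.5556]
32.4 [ 0.478  -0.1438  0.3308] [-0.3517  0.2694 -0.0752]
coaster 0.998 0 0
thermo 0.998 0 0
```

```bash
python3 - <<'E'
from rig import optics,status
from h import *
F=[optics.grab_frame("scene")["image"]]
for i in range(6): optics.grab_frame("side")
F.append(optics.grab_frame("scene")["image"])
d=cv2.absdiff(*F).max(2); ys,xs=np.where(d[200:470,180:420]>40); print(len(ys), (np.median(ys)+200,np.median(xs)+180) if len(ys) else "")
n,l,st,c=cv2.connectedComponentsWithStats(cv2.dilate((d>40).astype(np.uint8),np.ones((3,3)))); print(st[1:][st[1:,4]>25][:8])
g=F[1]; r,cx=341,215
for nm in ("scene0","scene1","scene3"):
    e=np.load(nm+".npz")["image"]; t=e[r-18:r+18,cx-18:cx+18]; w=g[r-34:r+34,cx-34:cx+34]; _,v,_,k=cv2.minMaxLoc(cv2.matchTemplate(w,t,cv2.TM_CCOEFF_NORMED)); print(nm,round(v,3),k[0]-16,k[1]-16)
for nm in ("scene0","scene1","scene3"):
    m=cv2.inRange(cv2.cvtColor(np.load(nm+".npz")["image"],cv2.COLOR_BGR2HSV),(3,200,150),(12,255,255)); x=cv2.moments(m[r-25:r+25,cx-25:cx+25],True); print(x["m10"]/x["m00"],x["m01"]/x["m00"],x["m00"])
m=cv2.inRange(cv2.cvtColor(g,cv2.COLOR_BGR2HSV),(3,200,150),(12,255,255)); x=cv2.moments(m[r-25:r+25,cx-25:cx+25],True); print(x["m10"]/x["m00"],x["m01"]/x["m00"],x["m00"])
print(status.sense()["clock"])
E
```

```text
18 (np.float64(218.5), np.float64(241.0))
[[232  43   5   9  27]
 [235  69   4   9  28]
 [150 151   7   8  27]
 [211 183   9   7  31]
 [247 215   9   8  32]
 [237 229   6   9  27]
 [139 452   7   8  33]]
scene0 0.996 0 0
scene1 0.842 0 0
scene3 0.682 0 0
24.285714285714285 24.987755102040815 245.0
24.26938775510204 24.8734693877551 245.0
24.93010752688172 23.408602150537636 186.0
24.352459016393443 24.881147540983605 244.0
32.8
```

```bash
python3 -c "
from rig import workorder; print(workorder.close_job())"
```

```text
the job is handed in; nothing more can be done
None
```

The basket hangs still with its rail in both notches; I let go only after the wrist force and moment showed both hooks carrying it, sampled contact load stayed at about 10 N or less, the coaster, car key, thermometer and fob hadn't moved in the images, and I handed in at about 33 s.

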